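Put the inspection kit back into its matching inserts

ROBOT

A 6-joint arm with a two-finger parallel gripper is mounted at the origin on a cart in front of the work surface, level with it; the furniture and walls round the work are solid. World frame = base frame: x ahead of the robot, y to its left, z up, the work surface at z = 0. Lengths are in m, angles in rad, forces in N, time in s.
With the tool pointing down it reaches from about 0.375 to 0.925 m from the base axis. Payload 5.7 kg.
Tool frame: the origin (TCP) lies on the centre line of the jaws, within the pads' length; the fingertips stand 11 mm ahead of it and the grasp point (between the pads) lies 8 mm behind it (arm.nose_length is the distance from the TCP to the fingertips, in m); z points along the fingers, y is the line along which they close (so a half turn about z gives the same grasp; the last joint's range is limited). The gripper opens to 85 mm and grips with 20 to 120 N. Pads are 22 mm wide; open, the fingers measure 114 mm over their backs; the gripper's body (76 mm by 85 mm) begins 54 mm behind the grasp point. The pads swing forward as they close: fully open they stand 13 mm farther back than shut.
Start: joints at [1.004, 0.359, 1.51, -0, 1.272, -0.115], TCP at [0.262, 0.54, 0.242] pointing down, gripper open.
Joint ranges: [-2.97, 2.97], [-1.01, 2.36], [0.21, 2.38], [-0.96, 4.11], [0.2, 2.71], [-2.98, 2.98]. Speed limits (rad/s): [2.39, 2.39, 3.14, 3.14, 3.14, 3.14].

INTERFACE

Orientations are given as a unit quaternion [x, y, z, w].
In Python, from bench import arm gives the robot as it stands.
- The arm moves only by the shell command python3 -m jog 'ROWS' [FORCE]. ROWS is JSON, a list that holds one entry, the list of rows, each a list of 5 numbers: the shift along the world's x, y, z in mm, then the turn about the world's z in rad, then the opening, from 0 (shut) to 1 (fully open). In form: [[[x, y, z, turn, hand], ...]]. A call has exactly 5 rows; each row is the pose to reach, as a shift and turn from the pose commanded when the call began; what a row does not reach only later rows make up. A row lasts 1/12 s, in which the tool goes at most 41.7 mm and 7.16 degrees, less where a joint would pass 70% of its speed; a pose out of reach is approached as far as the arm can. A call with a gripper value outside its range is refused whole. The fingers move at their own pace and stop on an object; FORCE is the grip in N (left out, the last holds). Time passes only in rows, so rows that repeat a pose let the fingers close, or fill a call up. It gives the time, the measured TCP pose, the force, the opening and the grip force at its end, in the units of the state.
- arm.state(): the state, without advancing time (a new reading comes with each control period).
- arm.capture(name): name is "scene" or "top" or "wrist"; returns a dict with "img" (420x560x3 uint8, blue, green, red), "fx", "fy", "cx", "cy" (pixels), "world_to_cam" (4x4, takes a point from world to camera coordinates); the wrist camera has in their place "mount" (4x4, takes a point from camera to tool coordinates, whose origin is the TCP and whose axes are the flange's). Camera axes: x right, y down, z forward; pixel columns grow to the right and rows downward; lengths in m; the calibration is good to about 2 mm. The wrist camera is an equidistant fisheye: a pixel r from the principal point sees the ray r / f radians off the axis. A picture is of the moment at which its call begins: read the wrist's pose just before it. There is no depth.
- arm.finish_job(): hands the job in; it is judged then, once.
Trained networks look in a picture, given as the dict that the camera call returned (one of the last four; its "shot" number tells which), for a name from the list of things; names that differ only in an ending like _2 or _b are one class to them, and where a whole thing is asked for, a point or a joint stands for the part that bears it (a point fixed in the world has none). Each returns a list of dicts, best first, with "conf" (0 to 1); they miss things now and then, are a little off and sometimes report something else, mostly with a low value. They report only what shows in the picture. A call takes as long as a camera call.
- arm.cut_out(picture, name): "region" (420x560 bool, what is visible of it) and "rect" ([left, top, right, bottom] in pixels, round what is visible of it).
The state is a dict: "time": time; "joint_pos": joint angles; "dq": joint speeds; "tau": joint torques, N m; "ee_pos": TCP position; "tcp_rot": TCP orientation; "contact_force": force on the tool from outside, world axes, zero at the start; "ft_torque": the same for the moment, N m; "grip_width": finger opening in m; "gripper_force": force on a finger pad.
Only numpy, scipy, OpenCV 4.12 (cv2) and the standard library are available. Lean on these libraries where they do the work, as an engineer would, in place of code of your own. Each camera call takes 0.05 s, during which the arm holds its last target. There are 200 camera calls.

TASK

The inspection kit was put away wrongly: the small loupe and the relay sit in recesses that are too big for them, and the camera and the sensor module lie on the bench. Put each of the four into the recess that fits its own outline, one thing to a recess, upright and flat on the recess floor, the two rectangular ones turned to match their outlines. Leave the roll of tape and the solder spool where they are.

Things in the scene. Friction and masses are not known exactly. Their poses are not given: they have to be found in the camera images.
- camera: Black round camera, a plain drum 61 mm in diameter and 34 mm high, about 0.11 kg, standing upright on the bench at the start. It belongs in the large round recess. Origin: centre of its underside; z up.
- loupe: Black round eye loupe, a cup 28 mm high, 38 mm across at the top rim and narrower at the foot (26 mm), about 0.03 kg. At the start it stands in the large round recess, which is the camera's; it belongs in the small round one. Origin: centre of its underside; z up.
- module: Grey flat rectangular sensor module, 60 mm along its x, 45 mm along its y, 14 mm high (16 mm over the screw heads), about 0.06 kg, lying flat on the bench at the start. It belongs in the large rectangular recess. Origin: centre of its underside; z up.
- relay: Small orange relay block, 22 mm along its x, 28 mm along its y, 16 mm high, about 0.03 kg. At the start it stands in the small round recess, which is the loupe's; it belongs in the small rectangular one. Origin: centre of its underside; z up.
- insert_camera: Fixed grey insert plate, 94 x 94 mm, 7 mm high, a screw in each corner, with a recess with a white floor in its centre, 5 mm deep (floor 2 mm, rim 7 mm above the bench): round, 78 mm in diameter: the camera's (the loupe stands in it at the start). The four plates differ only in the recess. Origin: centre of the underside, on the bench; z up; x, y parallel to the plate's edges.
- insert_loupe: Fixed grey insert plate, 94 x 94 mm, 7 mm high, a screw in each corner, with a recess with a white floor in its centre, 5 mm deep (floor 2 mm, rim 7 mm above the bench): round, 44 mm in diameter: the loupe's (the relay stands in it at the start). The four plates differ only in the recess. Origin: centre of the underside, on the bench; z up; x, y parallel to the plate's edges.
- insert_module: Fixed grey insert plate, 94 x 94 mm, 7 mm high, a screw in each corner, with a recess with a white floor in its centre, 5 mm deep (floor 2 mm, rim 7 mm above the bench): a rectangle, 76 mm along the plate's x and 60 mm along its y: the module's, its 60 mm side along the plate's x; empty at the start. The four plates differ only in the recess. Origin: centre of the underside, on the bench; z up; x, y parallel to the plate's edges.
- insert_relay: Fixed grey insert plate, 94 x 94 mm, 7 mm high, a screw in each corner, with a recess with a white floor in its centre, 5 mm deep (floor 2 mm, rim 7 mm above the bench): a small rectangle, 34 mm along the plate's x and 40 mm along its y: the relay's, its 28 mm side along the plate's y; empty at the start. The four plates differ only in the recess. Origin: centre of the underside, on the bench; z up; x, y parallel to the plate's edges.
- tape: Bystander, not to be moved: blue roll of tape lying flat, 70 mm in diameter, 18 mm high, loose. Origin: centre of its underside.
- spool: Bystander, not to be moved: spool of solder wire with blue flanges, standing on a flange, about 54 mm across and 38 mm high (the free wire end sticks out some 5 mm), loose. Origin: centre of its underside. (Not listed: the fixed black foot of a desk lamp, 60 x 50 mm and 50 mm high, also stands among the work, at x 0.61, y 0.03.)

How it is judged:
At the end, for the whole second after the job is handed in: Camera, loupe, module and relay each lie at rest in their own insert's recess: within 12 mm of its centre, underside on the recess floor (less than 2.5 mm above it), upright within 7 degrees; module and relay turned to their outline within 20 degrees (either way round) (horizontal distance between camera and insert_camera below 0.012 m and z of camera in the frame of insert_camera below 0.0045 m and angle between each of camera, loupe, module, relay's own z axis and vertical below 0.12 rad and linear speed of each of camera, loupe, module, relay below 0.02 m/s and horizontal distance between loupe and insert_loupe below 0.012 m and z of loupe in the frame of insert_loupe below 0.0045 m and horizontal distance between module and insert_module below 0.012 m and z of module in the frame of insert_module below 0.0045 m and angle between the x axis of module and the x axis of insert_module, either way round below 0.35 rad and horizontal distance between relay and insert_relay below 0.012 m and z of relay in the frame of insert_relay below 0.0045 m and angle between the x axis of relay and the x axis of insert_relay, either way round below 0.35 rad); the robot touches nothing.
It fails at once if the roll of tape was shifted by more than 25 mm (distance of tape from where it was at the start of the episode above 0.025 m).
It fails at once if the solder spool was shifted by more than 25 mm (distance of spool from where it was at the start of the episode above 0.025 m).
It also fails if it takes over 90 s, if anything falls off the work surface, if the arm or the gripper's body presses on something with over 40 N, if the wrist force passes 120 N, or if a joint passes its speed limit or range.

## Working session

There is one attempt and no reset: what is moved stays moved. The work goes in short steps, Python scripts to look and compute and a shell command to move; the robot and the scene stay as the last step left them, time stands still between calls to the robot, and variables do not carry over. Pictures are saved under pics/ and viewed, at most 14 in all, crops included, and the job is handed in when it is done.

```bash
ls; mkdir -p pics; cat > h.py <<'E'
import numpy as np, cv2
from bench import arm
def ray(p,uv):
    M=np.linalg.inv(p["world_to_cam"]); d=np.array([(uv[0]-p["cx"])/p["fx"],(uv[1]-p["cy"])/p["fy"],1.])
    return M[:3,3], M[:3,:3]@d
def onplane(p,uv,z):
    o,d=ray(p,uv); return o+d*(z-o[2])/d[2]
def mask_pts(p,m,z):
    """rectify region contour to plane z"""
    c=max(cv2.findContours(m.astype(np.uint8),cv2.RETR_EXTERNAL,cv2.CHAIN_APPROX_NONE)[0],key=cv2.contourArea)[:,0]
    return np.array([onplane(p,q,z)[:2] for q in c])
E
cat > a.py <<'E'
from h import *
H=dict(camera=.034,loupe=.030,module=.014,relay=.018,insert_camera=.007,insert_loupe=.007,insert_module=.007,insert_relay=.007,tape=.018,spool=.038)
for n in ["top","scene"]:
    p=arm.capture(n); cv2.imwrite(f"pics/{n}0.png",p["img"])
    print(n,"campos",np.linalg.inv(p["world_to_cam"])[:3,3].round(3))
    for k,h in H.items():
        for r in arm.cut_out(p,k)[:2]:
            if r["conf"]<.3: continue
            q=mask_pts(p,r["region"],h).astype(np.float32)*1000
            (c,s,a)=cv2.minAreaRect(q)
            print(k,round(r["conf"],2),np.round(r["rect"]),np.round(c),np.round(s),round(a,1))
print(arm.state())
E
python3 a.py
```

```text
pics
top campos [0.404 0.204 0.917]
camera 0.72 [389. 160. 424. 191.] [ 589. -102.] [64. 72.] 23.1
loupe 0.53 [334. 226. 350. 240.] [454.  52.] [35. 34.] 88.5
module 0.87 [400. 232. 426. 267.] [ 412. -114.] [65. 51.] 27.5
relay 0.54 [263. 167. 276. 182.] [603. 212.] [24. 30.] 44.2
insert_loupe 0.59 [249. 154. 296. 200.] [603. 210.] [95. 94.] 21.0
insert_module 0.68 [253. 212. 304. 260.] [455. 193.] [94. 94.] 15.3
insert_module 0.43 [189. 170. 229. 210.] [569. 369.] [97. 96.] 2.7
insert_relay 0.61 [187. 170. 226. 214.] [568. 368.] [95. 96.] 2.7
tape 0.62 [199. 235. 222. 261.] [435. 358.] [56. 53.] 88.5
spool 0.78 [198. 236. 223. 260.] [435. 352.] [54. 54.] 89.6
scene campos [-0.444  0.757  0.543]
camera 0.74 [357. 178. 373. 198.] [553. -76.] [ 55. 129.] 50.3
loupe 0.64 [343. 210. 353. 225.] [427.  73.] [29. 74.] 53.6
module 0.84 [395. 208. 420. 222.] [ 398. -102.] [69. 77.] 26.1
module 0.52 [328. 214. 376. 237.] [426.  65.] [101. 110.] 81.2
relay 0.38 [264. 207. 275. 220.] [585. 221.] [27. 66.] 61.2
insert_camera 0.72 [328. 214. 377. 236.] [438.  55.] [104. 113.] 81.8
insert_camera 0.
[... 446 characters left out ...]
64.9
{'time': 1.1, 'joint_pos': array([ 1.00391623e+00,  3.58787637e-01,  1.51037824e+00,  5.29633475e-08,
        1.27247387e+00, -1.15130565e-01]), 'dq': array([ 0.00030556,  0.00127213, -0.00014929,  0.00148982,  0.00137128,
        0.00136727]), 'tau': array([-7.23196554e-04, -5.27586973e+01, -2.79054415e+01, -1.25236547e-04,
        1.49828800e-03, -3.37760241e-05]), 'ee_pos': array([0.26194379, 0.53979365, 0.24228244]), 'tcp_rot': array([ 2.23959000e-01,  9.74598566e-01, -2.21829539e-05, -7.89888787e-06]), 'contact_force': array([-0.14092646, -0.20095471,  0.80428947]), 'ft_torque': array([-0.04927747,  0.02834801,  0.00825044]), 'gripper_force': 0.0, 'grip_width': 0.08560781925600101}
```

```bash
python3 - <<'E'
import cv2
i=cv2.imread("pics/top0.png"); cv2.imwrite("pics/top0c.png",cv2.resize(i[130:300,170:450],(800,486),interpolation=cv2.INTER_CUBIC))
E
```

```text
(no output)
```

View pics/top0c.png

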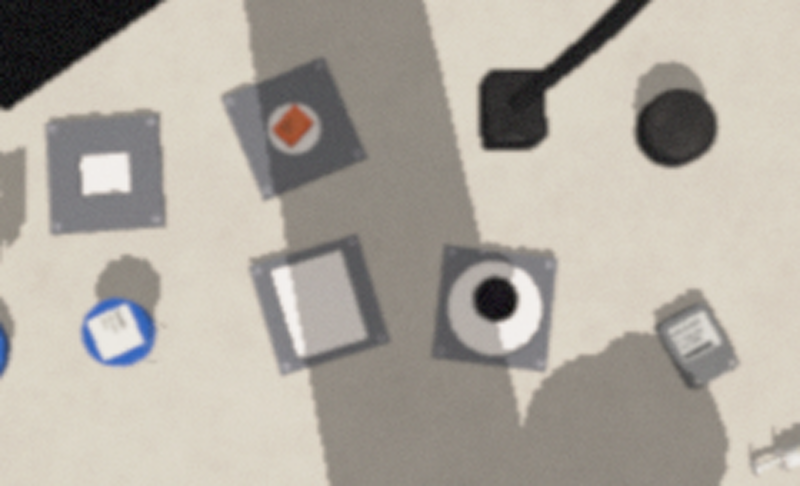

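View pics/scene0.png

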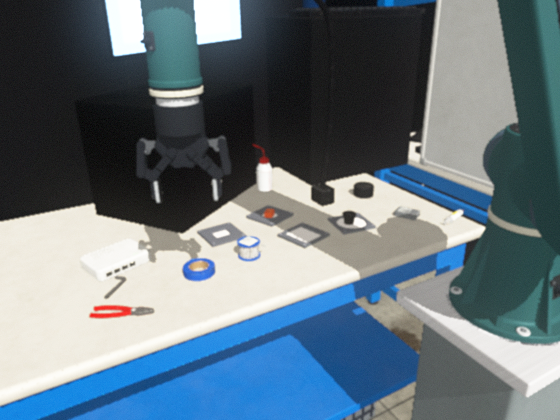

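```bash

python3 -m jog '[[[28,-27,-3,-0.04,1],[56,-54,-6,-0.08,1],[84,-81,-9,-0.12,1],[112,-108,-12,-0.16,1],[140,-135,-15,-0.2,1]]]' 40
python3 -m jog '[[[28,-27,-3,-0.03,1],[56,-54,-6,-0.06,1],[84,-81,-9,-0.09,1],[112,-108,-12,-0.12,1],[140,-135,-15,-0.15,1]]]'
python3 -m jog '[[[20,-20,-4,0,1],[40,-40,-8,0,1],[60,-60,-12,0,1],[60,-60,-12,0,1],[60,-60,-12,0,1]]]'
cat >> h.py <<'E'
from scipy.spatial.transform import Rotation as R
def wcap():
    s=arm.state(); p=arm.capture("wrist"); T=np.eye(4); T[:3,:3]=R.from_quat(s["tcp_rot"]).as_matrix(); T[:3,3]=s["ee_pos"]
    p["M"]=T@p["mount"]; p["s"]=s
    y=T[:3,1]; print("t",round(s["time"],1),"tcp",(s["ee_pos"]*1000).round(1),"close_deg",round(np.degrees(np.arctan2(y[1],y[0]))%180,1),"tilt",T[2,2].round(4),"w",round(s["grip_width"],4),"F",np.round(s["contact_force"],1),"grip",round(s["gripper_force"],1))
    return p
def wpt(p,uv,z):
    uv=np.atleast_2d(uv).astype(float); d=(uv-[p["cx"],p["cy"]])/[p["fx"],p["fy"]]
    r=np.linalg.norm(d,axis=1)+1e-12; v=np.c_[d/r[:,None]*np.sin(r)[:,None],np.cos(r)]@p["M"][:3,:3].T; o=p["M"][:3,3]
    return (o+v*((z-o[2])/v[:,2])[:,None])[:,:2]*1000
def wcont(m): return max(cv2.findContours(m.astype(np.uint8),cv2.RETR_EXTERNAL,cv2.CHAIN_APPROX_NONE)[0],key=cv2.contourArea)[:,0]
def look(names,pic):
    H=dict(camera=.034,loupe=.030,module=.014,relay=.018,insert_camera=.007,insert_loupe=.007,insert_module=.007,insert_relay=.007,tape=.018,spool=.038)
    p=wcap(); cv2.imwrite(f"pics/{pic}.png",p["img"])
    for k in names:
        for r in arm.cut_out(p,k)[:2]:
            if r["conf"]<.3: continue
            c,s,a=cv2.minAreaRect(wpt(p,wcont(r["region"]),H[k]).astype(np.float32))
            print(k,round(r["conf"],2),np.round(r["rect"]),np.round(c,1),np.round(s,1),round(a,1))
    return p
E
python3 -c "
from h import *
print(arm.nose_length)
look(['relay','insert_loupe','insert_relay','insert_module'],'w1')"
```

```text
time: 1.52
ee_pos: [0.4029, 0.4035, 0.2273]
tcp_rot: [0.321, 0.947, 0.0, 0.0]
contact_force: [0.7, -0.0, 0.8]
grip_width: 0.0852
gripper_force: 0.0
time: 1.93
ee_pos: [0.5431, 0.2682, 0.2122]
tcp_rot: [0.391, 0.92, 0.0, 0.0]
contact_force: [0.2, 1.1, 0.1]
grip_width: 0.0855
gripper_force: 0.0
time: 2.35
ee_pos: [0.6027, 0.2085, 0.1998]
tcp_rot: [0.391, 0.92, -0.0, -0.0]
contact_force: [0.2, 0.7, 0.5]
grip_width: 0.0853
gripper_force: 0.0
0.011
t 2.4 tcp [602.7 208.5 199.8] close_deg 43.9 tilt -1.0 w 0.0853 F [0.2 0.7 0.5] grip 0.0
relay 0.88 [274. 174. 294. 203.] [602.5 211.3] [21.4 28.4] 46.8
insert_loupe 0.67 [225. 128. 340. 242.] [602.9 209.9] [94.3 94.7] 21.5
insert_loupe 0.43 [ 48. 145. 140. 250.] [447.9  49.8] [99.6 95.8] 81.5
insert_relay 0.97 [299.   0. 426. 120.] [567.6 367.1] [94.1 96. ] 2.9
insert_module 0.89 [112.  43. 226. 164.] [456.  192.2] [96.8 94.8] 15.6
```

View pics/w1.png

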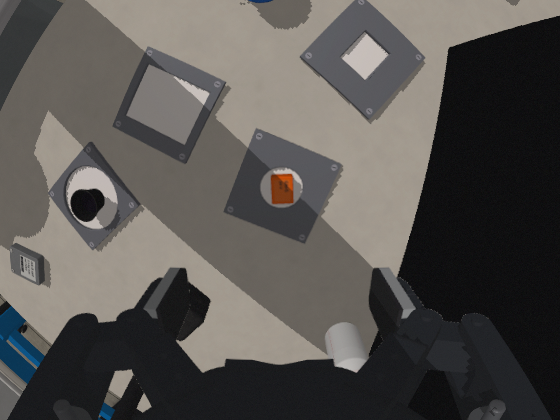

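```bash

python3 - <<'E'
from h import *
p=wcap()
for z in (0,.1): print(z,wpt(p,[[345,370],[345,335],[280,187],[180,325],[440,250],[540,20]],z).round())
print(p["M"][:3,3])
t=arm.capture("top")
for uv in [(343.3,237.8)]: print(onplane(t,uv,.007))
r=arm.cut_out(t,"camera")[0]; q=mask_pts(t,r["region"],.034); print(q.min(0),q.max(0))
E
```

```text
t 2.6 tcp [601.1 210.8 200.5] close_deg 44.1 tilt -1.0 w 0.0852 F [-0.1  0.2 -1.2] grip 0.0
0 [[850.  87.]
 [798. 129.]
 [601. 210.]
 [634. -11.]
 [794. 292.]
 [681. 610.]]
0.1 [[759. 140.]
 [723. 170.]
 [585. 227.]
 [608.  72.]
 [720. 284.]
 [640. 506.]]
[0.54709408 0.26453429 0.33176306]
[0.44700046 0.04708902 0.007     ]
[ 0.56425478 -0.13577131] [ 0.62184397 -0.09447273]
```

```bash

python3 -m jog '[[[0,1,-38,0.04,1],[0,1,-76,0.04,1],[0,1,-114,0.04,1],[0,1,-145,0.04,0.7],[0,1,-168,0.04,0.5]]]' 30
python3 -m jog '[[[0,0,0,0,0],[0,0,0,0,0],[0,0,0,0,0],[0,0,0,0,0],[0,0,0,0,0]]]' 30
python3 -c "
from h import *
p=wcap();cv2.imwrite('pics/w2.png',p['img'])"
```

```text
time: 3.17
ee_pos: [0.6001, 0.2108, 0.0295]
tcp_rot: [0.371, 0.928, -0.001, -0.001]
contact_force: [-0.4, 0.0, 0.2]
grip_width: 0.0641
gripper_force: 0.0
time: 3.58
ee_pos: [0.6035, 0.2112, 0.0345]
tcp_rot: [0.372, 0.928, 0.001, 0.002]
contact_force: [0.2, -0.1, 0.1]
grip_width: 0.0009
gripper_force: 0.0
t 3.6 tcp [603.5 211.2  34.5] close_deg 46.4 tilt -1.0 w 0.0009 F [ 0.2 -0.1  0.1] grip 0.0
```

View pics/w2.png

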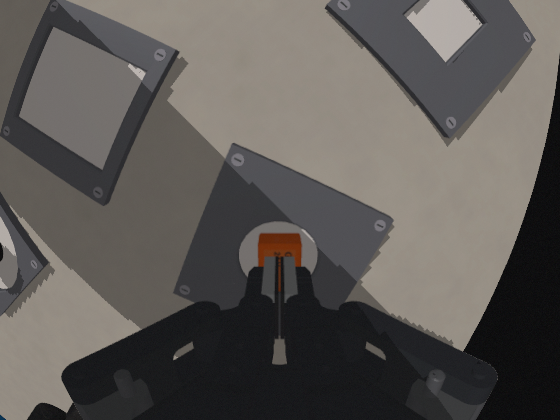

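```bash

python3 -m jog '[[[0,0,0,0,0.6],[0,0,0,0,0.6],[0,0,-1,0,0.6],[0,0,-7,0,0.6],[0,0,-13,0,0.6]]]' 30
python3 -m jog '[[[0,0,0,0,0],[0,0,0,0,0],[0,0,0,0,0],[0,0,0,0,0],[0,0,0,0,0]]]' 30
python3 -m jog '[[[0,0,10,0,0],[0,0,25,0,0],[0,0,40,0,0],[0,0,50,0,0],[0,0,50,0,0]]]' 30
python3 -c "
from h import *
p=look(['relay','insert_loupe','insert_relay'],'w3')"
```

```text
time: 4.05
ee_pos: [0.6022, 0.2108, 0.0191]
tcp_rot: [0.372, 0.928, 0.0, 0.0]
contact_force: [-0.8, -0.7, 0.2]
grip_width: 0.0514
gripper_force: 0.0
time: 4.47
ee_pos: [0.6021, 0.2108, 0.0193]
tcp_rot: [0.372, 0.928, 0.0, 0.0]
contact_force: [-0.6, -0.7, -0.3]
grip_width: 0.021
gripper_force: 31.3
time: 4.88
ee_pos: [0.6039, 0.2113, 0.0723]
tcp_rot: [0.372, 0.928, 0.001, 0.002]
contact_force: [0.5, -0.2, -0.5]
grip_width: 0.021
gripper_force: 31.3
t 4.9 tcp [603.9 211.3  72.3] close_deg 46.4 tilt -1.0 w 0.021 F [ 0.5 -0.2 -0.5] grip 31.3
relay 0.55 [257. 244. 306. 307.] [623.1 191.6] [29.5 48. ] 46.0
insert_loupe 0.94 [190. 137. 375. 277.] [602.7 209.3] [94.4 95.5] 20.7
insert_relay 0.82 [315.   0. 500. 134.] [567.4 366.6] [93.7 96.2] 2.8
insert_relay 0.48 [  1. 150.  74. 293.] [448.1  50.3] [101.6  95.4] 81.4
```

View pics/w3.png

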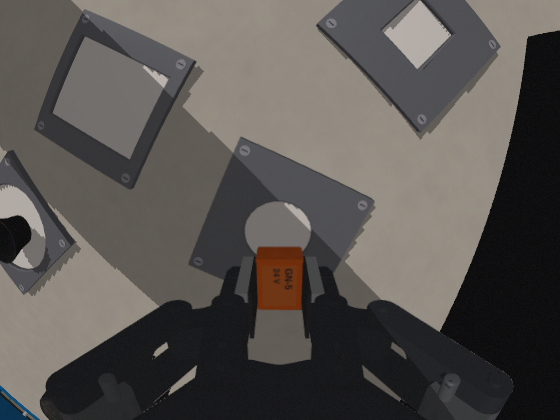

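```bash

python3 -m jog '[[[-5,25,0,-0.11,0],[-10,50,0,-0.22,0],[-15,75,0,-0.33,0],[-20,100,0,-0.44,0],[-25,125,0,-0.55,0]]]' 30
python3 -m jog '[[[-4,15,0,-0.11,0],[-9,31,-5,-0.21,0],[-9,31,-15,-0.21,0],[-9,31,-30,-0.21,0],[-9,31,-30,-0.21,0]]]' 30
python3 -c "
from h import *
p=look(['insert_relay'],'w4')"
```

```text
time: 5.5
ee_pos: [0.5759, 0.3365, 0.068]
tcp_rot: [0.612, 0.791, -0.001, -0.001]
contact_force: [-0.3, -1.2, -0.5]
grip_width: 0.0211
gripper_force: 31.3
time: 5.92
ee_pos: [0.5653, 0.3653, 0.0354]
tcp_rot: [0.689, 0.725, -0.003, -0.001]
contact_force: [-0.4, -0.1, -0.4]
grip_width: 0.0209
gripper_force: 31.4
t 5.9 tcp [565.3 365.3  35.4] close_deg 3.0 tilt -1.0 w 0.0209 F [-0.4 -0.1 -0.4] grip 31.4
insert_relay 0.88 [193. 162. 380. 323.] [566.6 373.5] [94.8 85.5] 2.6
```

View pics/w4.png

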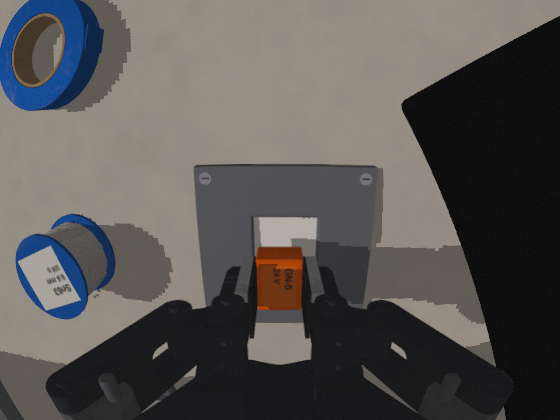

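```bash

python3 -m jog '[[[2,0,-6,0,0],[2,0,-12,0,0],[2,0,-16,0,0],[2,0,-19,0,0],[2,0,-19,0,0]]]' 30
python3 -m jog '[[[0,0,0,0,0.6],[0,0,0,0,0.6],[0,0,0,0,0.6],[0,0,10,0,0.6],[0,0,30,0,0.6]]]' 30
python3 -m jog '[[[0,-10,30,0,0.6],[0,-20,50,0,0.6],[0,-30,80,0,0.8],[0,-40,100,0,1],[0,-40,100,0,1]]]' 30
python3 -c "
from h import *
p=look(['relay','insert_relay','insert_camera'],'w5')"
```

```text
time: 6.43
ee_pos: [0.5695, 0.3663, 0.0195]
tcp_rot: [0.69, 0.724, -0.001, -0.0]
contact_force: [-0.7, 0.1, -0.6]
grip_width: 0.0209
gripper_force: 31.4
time: 6.85
ee_pos: [0.5681, 0.3659, 0.0488]
tcp_rot: [0.69, 0.724, -0.002, -0.001]
contact_force: [-0.1, 0.3, 0.6]
grip_width: 0.0515
gripper_force: 0.0
time: 7.27
ee_pos: [0.5729, 0.3265, 0.1565]
tcp_rot: [0.69, 0.724, 0.004, 0.002]
contact_force: [1.0, 0.2, -0.2]
grip_width: 0.0839
gripper_force: 0.0
t 7.3 tcp [572.9 326.5 156.5] close_deg 2.8 tilt -1.0 w 0.0839 F [ 1.   0.2 -0.2] grip 0.0
relay 0.77 [265. 142. 291. 175.] [568.4 364.7] [20.8 28.8] 3.0
insert_relay 0.79 [217.  95. 330. 205.] [568.1 368. ] [96.3 94.6] 2.0
```

View pics/w5.png

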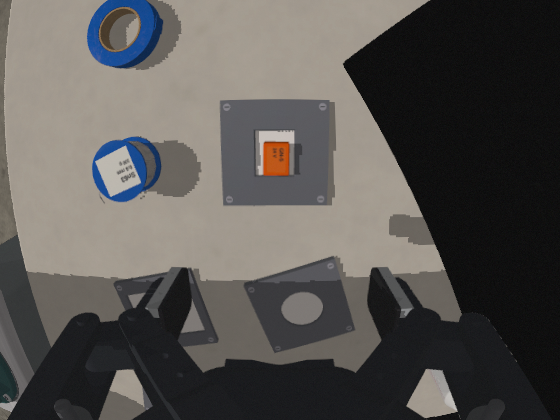

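```bash

python3 -m jog '[[[-16,-35,5,0,1],[-32,-70,10,0,1],[-48,-105,15,0,1],[-64,-140,20,0,1],[-80,-175,25,0,1]]]' 30
python3 -m jog '[[[-16,-35,5,0,1],[-32,-70,10,0,1],[-38,-102,15,0,1],[-38,-102,15,0,1],[-38,-102,15,0,1]]]' 30
python3 -c "
from h import *
p=look(['loupe','insert_camera','insert_module','insert_loupe','module','camera'],'w6')
print(p['M'][:3,3])"
```

```text
time: 7.88
ee_pos: [0.4879, 0.1508, 0.174]
tcp_rot: [0.689, 0.725, -0.001, -0.001]
contact_force: [0.2, -0.0, 0.6]
grip_width: 0.0856
gripper_force: 0.0
time: 8.3
ee_pos: [0.4512, 0.0488, 0.1897]
tcp_rot: [0.691, 0.723, -0.0, -0.001]
contact_force: [-0.1, 0.3, -0.3]
grip_width: 0.0854
gripper_force: 0.0
t 8.3 tcp [451.2  48.8 189.7] close_deg 2.6 tilt -1.0 w 0.0854 F [-0.1  0.3 -0.3] grip 0.0
loupe 0.78 [262. 174. 304. 215.] [453.7  50.5] [35.8 35.9] 48.0
insert_camera 0.62 [226. 138. 331. 244.] [447.6  47.7] [95.4 95.6] 81.6
insert_module 0.63 [234.   0. 351. 100.] [454.6 191.6] [94.7 94.7] 15.2
insert_loupe 0.58 [381.   0. 482. 102.] [601.4 209.3] [98.1 94.9] 21.9
module 0.91 [216. 298. 268. 348.] [ 413.2 -111.9] [64.5 53.2] 25.6
camera 0.77 [365. 313. 385. 350.] [ 561.8 -101.2] [14.1 56.6] 28.0
[0.4468479  0.12391085 0.32094945]
```

View pics/w6.png

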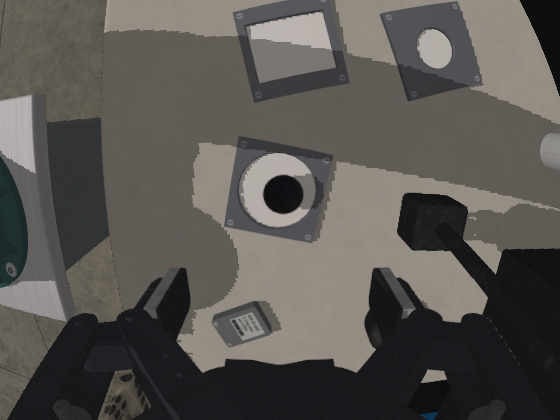

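```bash

python3 -m jog '[[[2,0,-38,0,1],[2,0,-76,0,0.8],[2,0,-114,0,0.75],[2,0,-145,0,0.75],[2,0,-165,0,0.75]]]' 30
python3 -m jog '[[[0,0,-6,0,0.75],[0,0,-6,0,0],[0,0,-6,0,0],[0,0,-6,0,0],[0,0,-6,0,0]]]' 25
python3 -m jog '[[[0,0,10,0,0],[0,0,25,0,0],[0,0,40,0,0],[0,0,60,0,0],[0,0,60,0,0]]]' 25
python3 -c "
from h import *
p=look(['loupe'],'w7')"
```

```text
time: 9.07
ee_pos: [0.4525, 0.0505, 0.0225]
tcp_rot: [0.689, 0.725, -0.001, -0.001]
contact_force: [0.1, -0.5, 0.5]
grip_width: 0.0642
gripper_force: 0.0
time: 9.48
ee_pos: [0.4552, 0.0498, 0.0206]
tcp_rot: [0.689, 0.724, 0.001, 0.001]
contact_force: [0.4, -0.4, 0.2]
grip_width: 0.0353
gripper_force: 24.9
time: 9.9
ee_pos: [0.4567, 0.0497, 0.0831]
tcp_rot: [0.69, 0.724, 0.002, 0.003]
contact_force: [1.2, 0.8, 0.5]
grip_width: 0.035
gripper_force: 25.0
t 9.9 tcp [456.7  49.7  83.1] close_deg 2.8 tilt -1.0 w 0.035 F [1.2 0.8 0.5] grip 25.0
loupe 0.75 [238. 243. 321. 327.] [457.5  16.6] [52.9 64.5] 4.7
```

View pics/w7.png

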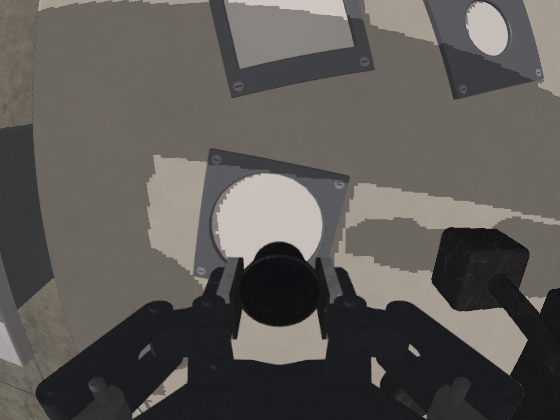

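```bash

python3 -m jog '[[[10,30,0,0,0],[30,60,0,0,0],[55,90,0,0,0],[80,115,0,0,0],[105,140,0,0,0]]]' 25
python3 -m jog '[[[25,12,0,0,0],[44,20,0,0,0],[44,20,-15,0,0],[44,20,-30,0,0],[44,20,-30,0,0]]]' 25
python3 -c "
from h import *
p=look(['insert_loupe'],'w8')"
```

```text
time: 10.42
ee_pos: [0.5592, 0.1913, 0.0785]
tcp_rot: [0.689, 0.724, -0.0, -0.0]
contact_force: [1.2, 0.4, -1.3]
grip_width: 0.0349
gripper_force: 25.0
time: 10.83
ee_pos: [0.6005, 0.2094, 0.0456]
tcp_rot: [0.689, 0.724, -0.003, -0.002]
contact_force: [-1.5, 0.0, -0.7]
grip_width: 0.0351
gripper_force: 25.1
t 10.8 tcp [600.5 209.4  45.6] close_deg 2.8 tilt -1.0 w 0.0351 F [-1.5  0.  -0.7] grip 25.1
insert_loupe 0.75 [179. 143. 381. 331.] [602.6 210.2] [94.4 94.7] 21.4
```

View pics/w8.png

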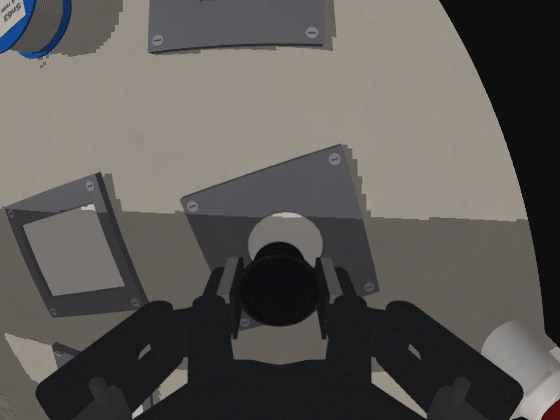

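```bash

python3 -m jog '[[[1,0,-8,0,0],[1,0,-16,0,0],[1,0,-24,0,0],[1,0,-29,0,0],[1,0,-29,0,0]]]' 25
python3 -m jog '[[[0,0,0,0,0.3],[0,0,0,0,0.7],[0,0,0,0,0.8],[0,0,10,0,0.8],[0,0,30,0,0.8]]]' 25
python3 -m jog '[[[0,0,30,0,0.8],[0,0,60,0,1],[0,0,90,0,1],[0,0,120,0,1],[0,0,120,0,1]]]' 25
python3 -c "
from h import *
p=look(['loupe','insert_loupe'],'w9')
cv2.imwrite('pics/w9c.png',cv2.resize(p['img'][120:260,200:380],(720,560)))"
```

```text
time: 11.35
ee_pos: [0.6037, 0.2096, 0.0198]
tcp_rot: [0.69, 0.724, -0.0, -0.0]
contact_force: [0.1, 0.0, -0.1]
grip_width: 0.0351
gripper_force: 25.3
time: 11.77
ee_pos: [0.6019, 0.2092, 0.0488]
tcp_rot: [0.69, 0.724, -0.002, -0.001]
contact_force: [-0.2, 0.3, 0.2]
grip_width: 0.0684
gripper_force: 0.0
time: 12.18
ee_pos: [0.608, 0.2108, 0.1779]
tcp_rot: [0.69, 0.724, 0.005, 0.003]
contact_force: [0.4, 0.3, -0.4]
grip_width: 0.0851
gripper_force: 0.0
t 12.2 tcp [608.  210.8 177.9] close_deg 2.8 tilt -0.9999 w 0.0851 F [ 0.4  0.3 -0.4] grip 0.0
loupe 0.69 [251. 179. 294. 220.] [603.  210.3] [36.7 36. ] 2.6
insert_loupe 0.92 [212. 132. 335. 252.] [603.  209.7] [94.9 95.8] 21.3
insert_loupe 0.31 [ 71.  18. 136.  80.] [426.3 358.4] [60.9 80.4] 80.7
```

View pics/w9c.png

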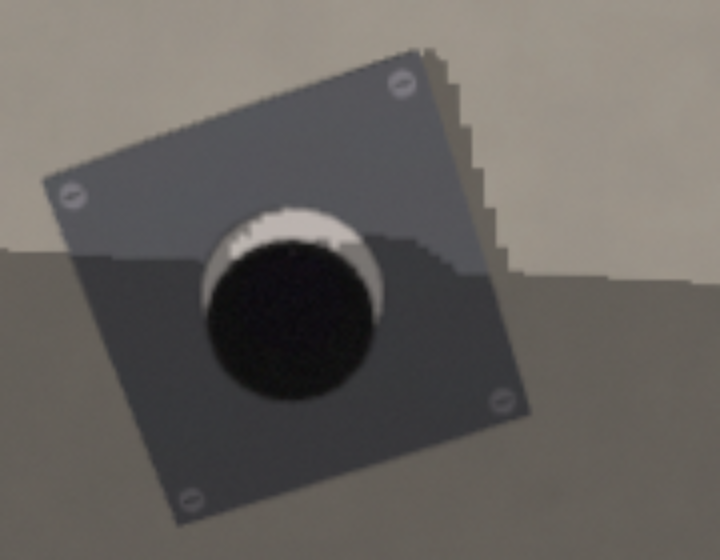

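```bash

python3 -m jog '[[[-30,-15,0,0.12,1],[-60,-35,0,0.24,1],[-90,-58,0,0.36,1],[-120,-85,0,0.48,1],[-145,-115,0,0.6,1]]]' 30
python3 -m jog '[[[-10,-38,0,0.12,1],[-10,-77,0,0.24,1],[-10,-116,0,0.36,1],[-10,-155,0,0.48,1],[0,-190,0,0.57,1]]]' 30
python3 -m jog '[[[30,-8,0,0,1],[65,-8,0,0,1],[100,-8,0,0,1],[125,-8,0,0,1],[125,-8,0,0,1]]]' 30
python3 -c "
from h import *
p=look(['camera','module','insert_camera'],'w10')"
```

```text
time: 12.75
ee_pos: [0.4549, 0.0943, 0.1686]
tcp_rot: [0.441, 0.897, -0.001, -0.002]
contact_force: [-0.5, -0.9, 0.4]
grip_width: 0.0853
gripper_force: 0.0
time: 13.17
ee_pos: [0.4533, -0.0818, 0.1688]
tcp_rot: [0.189, 0.982, 0.0, -0.002]
contact_force: [1.8, -0.1, 0.7]
grip_width: 0.0852
gripper_force: 0.0
time: 13.58
ee_pos: [0.5861, -0.0898, 0.169]
tcp_rot: [0.192, 0.981, 0.0, 0.001]
contact_force: [0.4, 0.4, -0.1]
grip_width: 0.0854
gripper_force: 0.0
t 13.6 tcp [586.1 -89.8 169. ] close_deg 67.8 tilt -1.0 w 0.0854 F [ 0.4  0.4 -0.1] grip 0.0
camera 0.91 [232. 180. 300. 249.] [ 589.1 -106.2] [59.  63.6] 65.1
module 0.92 [144.   0. 218.  77.] [ 414.5 -116.1] [64.3 44.7] 27.0
insert_camera 0.85 [310.   4. 421.  65.] [464.7  44. ] [95.6 62.7] 80.4
```

View pics/w10.png

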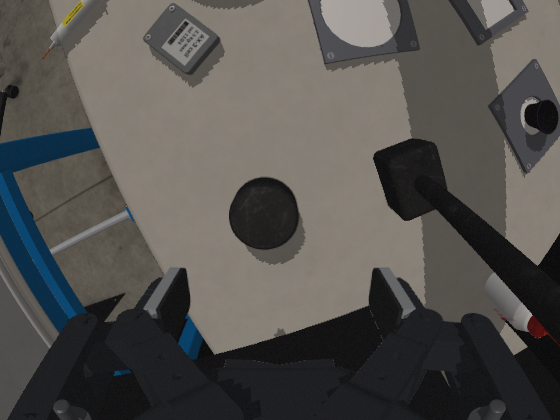

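```bash

python3 -m jog '[[[3,-7,-25,0,1],[3,-15,-55,0,1],[3,-15,-85,0,1],[3,-15,-109,0,1],[3,-15,-109,0,1]]]' 30
python3 -c "
from h import *
p=look(['camera'],'w11');p=look(['camera'],'w11')"
```

```text
time: 14.2
ee_pos: [0.5789, -0.1029, 0.0568]
tcp_rot: [0.192, 0.981, 0.0, -0.005]
contact_force: [-1.3, 1.0, 0.3]
grip_width: 0.0855
gripper_force: 0.0
t 14.2 tcp [ 578.9 -102.9   56.8] close_deg 67.8 tilt -0.9999 w 0.0855 F [-1.3  1.   0.3] grip 0.0
camera 0.91 [230. 217. 340. 332.] [ 586.1 -105.9] [59.5 67.6] 67.8
camera 0.3 [544.   0. 560.  30.] [493.7 115.2] [14.  21.4] 58.6
t 14.3 tcp [ 582.5 -103.8   60.9] close_deg 67.8 tilt -1.0 w 0.0854 F [ 0.5 -0.6  0.3] grip 0.0
camera 0.66 [543.   0. 560.  31.] [497.6 117.3] [15.3 23.2] 59.1
```

View pics/w11.png

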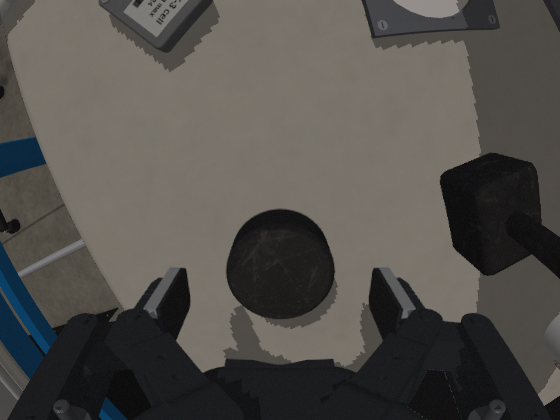

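```bash
python3 -c "
from h import *
p=wcap()
print(wpt(p,[[280,272],[280,320],[227,270],[333,270],[280,209]],.034).round(1),wpt(p,[[280,209]],0))"
```

```text
t 14.4 tcp [ 585.  -104.3   62.8] close_deg 67.8 tilt -1.0 w 0.0852 F [ 0.2 -0.7 -0.1] grip 0.0
[[ 592.5 -108.1]
 [ 623.2 -120.6]
 [ 580.4 -135.1]
 [ 602.8  -80.3]
 [ 558.7  -94.3]] [[568.31120961 -98.15649328]]
```

```bash

python3 -m jog '[[[5,-3,-10,0,1],[5,-3,-20,0,1],[5,-3,-30,0,1],[5,-3,-41,0,1],[5,-3,-41,0,1]]]' 30
python3 -m jog '[[[0,0,0,0,0],[0,0,0,0,0],[0,0,0,0,0],[0,0,0,0,0],[0,0,0,0,0]]]' 40
python3 -m jog '[[[0,0,10,0,0],[0,0,25,0,0],[0,0,40,0,0],[0,0,55,0,0],[0,0,55,0,0]]]' 40
python3 -c "
from h import *
p=look(['camera'],'w12')"
```

```text
time: 14.87
ee_pos: [0.5874, -0.1066, 0.0175]
tcp_rot: [0.192, 0.981, 0.0, -0.002]
contact_force: [-0.2, -0.2, -0.1]
grip_width: 0.0858
gripper_force: 0.0
time: 15.28
ee_pos: [0.5898, -0.1073, 0.0207]
tcp_rot: [0.192, 0.981, -0.0, 0.0]
contact_force: [0.4, -0.4, 1.0]
grip_width: 0.0586
gripper_force: 43.2
time: 15.7
ee_pos: [0.5916, -0.1078, 0.0787]
tcp_rot: [0.192, 0.981, -0.0, 0.003]
contact_force: [1.8, 0.1, 0.4]
grip_width: 0.0588
gripper_force: 43.4
t 15.7 tcp [ 591.6 -107.8   78.7] close_deg 67.9 tilt -1.0 w 0.0588 F [1.8 0.1 0.4] grip 43.4
camera 0.74 [214. 221. 349. 357.] [ 621.6 -121.9] [ 86.7 103.5] 70.7
```

View pics/w12.png

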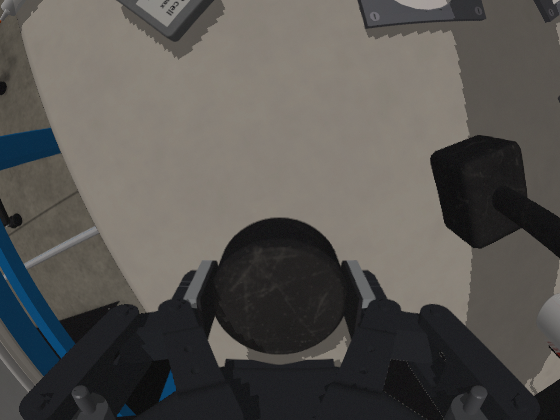

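```bash

python3 -m jog '[[[-30,0,0,0,0],[-60,0,0,0,0],[-90,10,0,0,0],[-110,35,0,0,0],[-125,65,0,0,0]]]' 40
python3 -m jog '[[[-10,35,0,0,0],[-17,65,0,0,0],[-17,89,0,0,0],[-17,89,0,0,0],[-17,89,-15,0,0]]]' 40
python3 -m jog '[[[0,0,-10,0,0],[0,0,-15,0,0],[0,0,-15,0,0],[0,0,-15,0,0],[0,0,-15,0,0]]]' 40
python3 -c "
from h import *
p=wcap();p=look(['insert_camera'],'w13')
q=wpt(p,[[280,353]],.0635)[0]; x=p['M'][:2,3]*1000-p['s']['ee_pos'][:2]*1000; x/=np.linalg.norm(x); print('cam centre est',q+30.5*x)
"
```

```text
time: 16.22
ee_pos: [0.4611, -0.0422, 0.0743]
tcp_rot: [0.194, 0.981, -0.0, -0.002]
contact_force: [0.8, 1.5, -0.6]
grip_width: 0.0589
gripper_force: 43.5
time: 16.63
ee_pos: [0.4485, 0.0479, 0.0612]
tcp_rot: [0.191, 0.982, 0.0, 0.002]
contact_force: [-0.9, -0.3, -1.4]
grip_width: 0.0588
gripper_force: 43.6
time: 17.05
ee_pos: [0.4477, 0.0465, 0.0454]
tcp_rot: [0.192, 0.981, -0.0, 0.0]
contact_force: [-0.7, -0.3, -0.1]
grip_width: 0.0588
gripper_force: 43.6
t 17.1 tcp [447.7  46.5  45.4] close_deg 67.8 tilt -1.0 w 0.0588 F [-0.7 -0.3 -0.1] grip 43.6
t 17.1 tcp [447.8  46.5  45.5] close_deg 67.8 tilt -1.0 w 0.0587 F [ 0.9 -0.7 -1.5] grip 43.6
insert_camera 0.65 [182. 152. 367. 270.] [435.6  49.1] [94.1 72.3] 81.2
cam centre est [443.29574187  47.03601812]
```

View pics/w13.png

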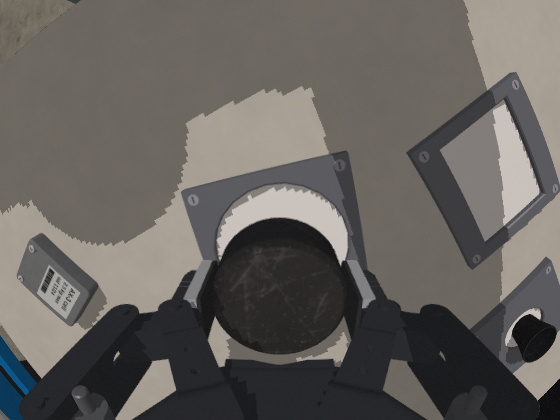

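```bash

python3 -m jog '[[[2,1,-6,0,0],[2,1,-12,0,0],[2,1,-18,0,0],[2,1,-22.5,0,0],[2,1,-22.5,0,0]]]' 40
python3 -m jog '[[[0,0,0,0,0.7],[0,0,0,0,1],[0,0,0,0,1],[0,0,2,0,1],[0,0,20,0,1]]]' 30
python3 -m jog '[[[0,0,30,0,1],[0,0,60,0,1],[0,0,90,0,1],[0,0,120,0,1],[0,0,120,0,1]]]' 30
python3 -c "
from h import *
p=wcap();p=look(['camera','insert_camera','module','insert_module'],'w14')
cv2.imwrite('pics/w14c.png',cv2.resize(p['img'][120:260,200:380],(720,560)))"
```

```text
time: 17.62
ee_pos: [0.4492, 0.0478, 0.0223]
tcp_rot: [0.192, 0.981, -0.0, -0.0]
contact_force: [-0.3, -0.6, -1.1]
grip_width: 0.0588
gripper_force: 44.4
time: 18.03
ee_pos: [0.4477, 0.0478, 0.0412]
tcp_rot: [0.192, 0.981, -0.0, -0.002]
contact_force: [-0.3, -0.4, 0.3]
grip_width: 0.0854
gripper_force: 0.0
time: 18.45
ee_pos: [0.453, 0.0477, 0.1679]
tcp_rot: [0.192, 0.981, 0.001, 0.005]
contact_force: [0.4, 1.0, 0.3]
grip_width: 0.0854
gripper_force: 0.0
t 18.4 tcp [453.   47.7 167.9] close_deg 67.9 tilt -1.0 w 0.0854 F [0.4 1.  0.3] grip 0.0
t 18.5 tcp [452.   47.8 165.7] close_deg 67.9 tilt -1.0 w 0.0857 F [ 0.9 -0.1  0. ] grip 0.0
camera 0.84 [243. 167. 316. 239.] [449.6  47.2] [60.7 64.1] 48.3
insert_camera 0.73 [216. 130. 336. 248.] [447.2  47.5] [96.2 96.3] 81.2
module 0.64 [ 91. 187. 149. 258.] [ 411.2 -113.1] [62.2 53.1] 25.7
module 0.48 [243. 165. 317. 240.] [454.   44.5] [64.8 68.8] 67.8
insert_module 0.94 [353.  73. 475. 211.] [454.3 191.5] [96.1 95.4] 15.8
```

View pics/w14c.png

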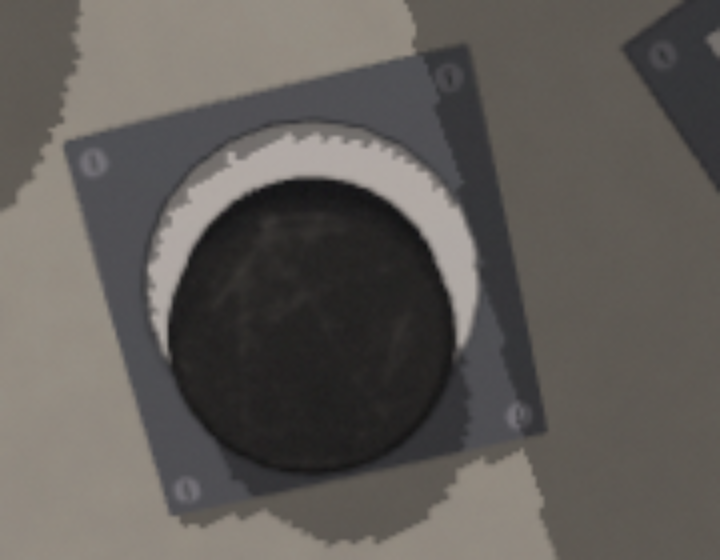

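```bash

python3 -m jog '[[[-7,-22,0,0.1,1],[-14,-44,0,0.2,1],[-21,-66,0,0.3,1],[-28,-88,0,0.4,1],[-35,-110,0,0.5,1]]]' 30
python3 -m jog '[[[-2,-20,0,0.1,1],[-2,-40,0,0.2,1],[-2,-52,-10,0.3,1],[-2,-52,-30,0.36,1],[-2,-52,-60,0.36,1]]]' 30
python3 -m jog '[[[0,0,-10,0,1],[0,0,-10,0,1],[0,0,-10,0,1],[0,0,-10,0,1],[0,0,-10,0,1]]]' 30
python3 -c "
from h import *
p=wcap();p=look(['module'],'w15')"
```

```text
time: 19.17
ee_pos: [0.4131, -0.0628, 0.1615]
tcp_rot: [-0.059, 0.998, 0.0, -0.001]
contact_force: [0.1, -0.2, 0.2]
grip_width: 0.0853
gripper_force: 0.0
time: 19.58
ee_pos: [0.4138, -0.1157, 0.1027]
tcp_rot: [-0.235, 0.972, -0.001, 0.001]
contact_force: [-0.0, -0.1, -1.0]
grip_width: 0.0854
gripper_force: 0.0
time: 20.0
ee_pos: [0.4131, -0.1144, 0.0934]
tcp_rot: [-0.235, 0.972, -0.0, 0.001]
contact_force: [-0.5, 0.6, 0.1]
grip_width: 0.0855
gripper_force: 0.0
t 20.0 tcp [ 413.1 -114.4   93.4] close_deg 117.1 tilt -1.0 w 0.0855 F [-0.5  0.6  0.1] grip 0.0
t 20.1 tcp [ 413.2 -114.4   93.5] close_deg 117.1 tilt -1.0 w 0.0856 F [-0.1  1.1  0.3] grip 0.0
module 0.96 [245. 178. 306. 267.] [ 411.  -117.8] [61.6 44.1] 26.8
module 0.65 [427. 307. 451. 377.] [483.1  87.5] [ 8.2 10.6] 6.2
```

View pics/w15.png

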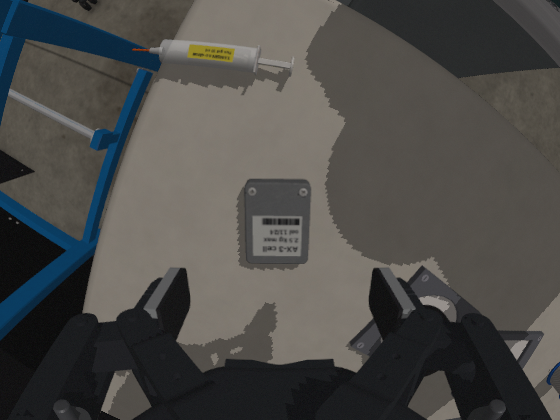

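```bash

python3 -m jog '[[[-2,-3,-20,0,1],[-2,-3,-40,0,1],[-2,-3,-60,0,1],[-2,-3,-77.5,0,1],[-2,-3,-77.5,0,1]]]' 30
python3 -m jog '[[[0,0,0,0,0],[0,0,0,0,0],[0,0,0,0,0],[0,0,0,0,0],[0,0,0,0,0]]]' 35
python3 -m jog '[[[0,0,10,0,0],[0,0,25,0,0],[0,0,40,0,0],[0,0,60,0,0],[0,0,60,0,0]]]' 35
python3 -c "
from h import *
p=look(['module'],'w16')"
```

```text
time: 20.57
ee_pos: [0.4093, -0.1167, 0.0136]
tcp_rot: [-0.234, 0.972, 0.001, -0.001]
contact_force: [-0.4, 0.2, -1.0]
grip_width: 0.0855
gripper_force: 0.0
time: 20.98
ee_pos: [0.4113, -0.1176, 0.0166]
tcp_rot: [-0.234, 0.972, -0.001, 0.001]
contact_force: [-0.7, 0.8, 6.7]
grip_width: 0.0439
gripper_force: 34.9
time: 21.4
ee_pos: [0.4125, -0.118, 0.0786]
tcp_rot: [-0.235, 0.972, -0.002, 0.002]
contact_force: [0.4, 0.7, -0.6]
grip_width: 0.0435
gripper_force: 36.6
t 21.4 tcp [ 412.5 -118.    78.6] close_deg 117.1 tilt -1.0 w 0.0435 F [ 0.4  0.7 -0.6] grip 36.6
module 0.76 [231. 214. 325. 338.] [ 442.9 -103.4] [92.8 65.5] 26.9
```

View pics/w16.png

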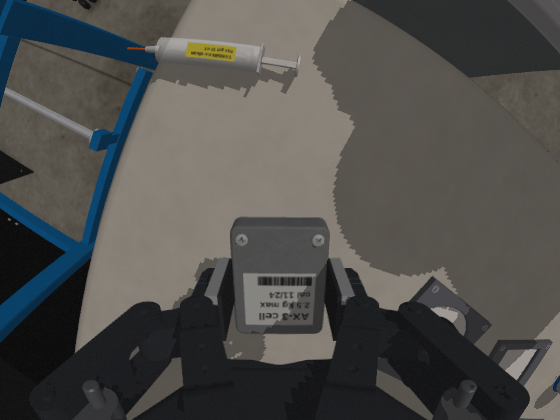

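```bash

python3 -m jog '[[[8,35,3,-0.04,0],[16,70,5,-0.08,0],[24,105,5,-0.12,0],[30,140,5,-0.16,0],[34,175,5,-0.2,0]]]' 35
python3 -m jog '[[[3,35,0,0,0],[6,70,0,0,0],[10,105,0,0,0],[10,134,-5,0,0],[10,134,-15,0,0]]]' 35
python3 -m jog '[[[0,0,-12,0,0],[0,0,-20,0,0],[0,0,-20,0,0],[0,0,-20,0,0],[0,0,-20,0,0]]]' 35
python3 -c "
from h import *
p=wcap();p=look(['insert_module'],'w17')"
```

```text
time: 21.92
ee_pos: [0.4445, 0.0594, 0.0797]
tcp_rot: [-0.135, 0.991, -0.0, -0.0]
contact_force: [0.4, -0.5, -0.3]
grip_width: 0.0439
gripper_force: 36.6
time: 22.33
ee_pos: [0.4557, 0.1965, 0.0653]
tcp_rot: [-0.138, 0.99, 0.001, 0.002]
contact_force: [0.3, -0.4, -1.2]
grip_width: 0.0437
gripper_force: 36.6
time: 22.75
ee_pos: [0.4544, 0.1912, 0.0452]
tcp_rot: [-0.136, 0.991, -0.0, -0.0]
contact_force: [-0.4, -0.6, -0.4]
grip_width: 0.044
gripper_force: 36.6
t 22.8 tcp [454.4 191.2  45.2] close_deg 105.6 tilt -1.0 w 0.044 F [-0.4 -0.6 -0.4] grip 36.6
t 22.8 tcp [454.7 191.3  45.5] close_deg 105.6 tilt -1.0 w 0.0437 F [ 0.   0.4 -0.7] grip 36.6
insert_module 0.72 [195. 164. 369. 318.] [437.6 187.3] [63.4 95. ] 14.6
```

View pics/w17.png

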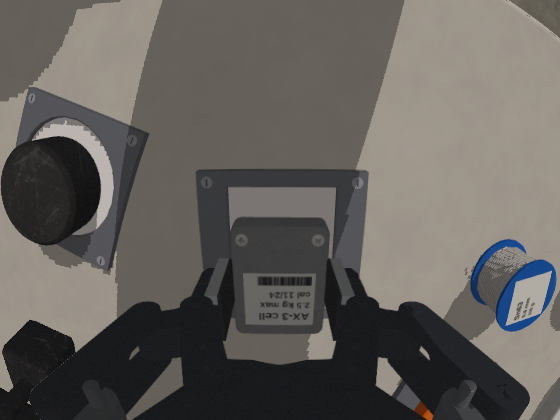

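```bash

python3 -m jog '[[[0,0,-7,0,0],[0,0,-14,0,0],[0,0,-21,0,0],[0,0,-27.5,0,0],[0,0,-27.5,0,0]]]' 35
python3 -m jog '[[[0,0,0,0,0.6],[0,0,0,0,0.85],[0,0,0,0,0.85],[0,0,2,0,0.85],[0,0,20,0,0.85]]]' 30
python3 -m jog '[[[0,0,30,0,1],[0,0,60,0,1],[0,0,90,0,1],[0,0,120,0,1],[0,0,120,0,1]]]' 30
python3 -c "
from h import *
p=wcap();p=look(['module','insert_module','camera','insert_camera','loupe','relay','insert_relay'],'w18')
t=arm.capture('top')
for k,h in dict(camera=.036,loupe=.03,module=.016,relay=.018,spool=.038,tape=.018).items():
  for r in arm.cut_out(t,k)[:1]:
    c,s,a=cv2.minAreaRect((mask_pts(t,r['region'],h)*1000).astype(np.float32)); print(k,round(r['conf'],2),np.round(c),np.round(s),round(a))
"
```

```text
time: 23.32
ee_pos: [0.4545, 0.1919, 0.0171]
tcp_rot: [-0.136, 0.991, -0.0, -0.0]
contact_force: [-0.2, 0.4, -0.1]
grip_width: 0.0435
gripper_force: 40.7
time: 23.73
ee_pos: [0.4525, 0.1913, 0.036]
tcp_rot: [-0.136, 0.991, -0.0, -0.002]
contact_force: [-0.0, -0.2, 0.6]
grip_width: 0.0722
gripper_force: 0.0
time: 24.15
ee_pos: [0.4579, 0.1928, 0.1631]
tcp_rot: [-0.136, 0.991, 0.001, 0.005]
contact_force: [1.1, 0.4, 0.4]
grip_width: 0.0857
gripper_force: 0.0
t 24.1 tcp [457.9 192.8 163.1] close_deg 105.7 tilt -1.0 w 0.0857 F [1.1 0.4 0.4] grip 0.0
t 24.2 tcp [456.8 192.5 160.9] close_deg 105.7 tilt -1.0 w 0.0853 F [ 1.1 -0.1 -0.3] grip 0.0
module 0.72 [256. 163. 302. 234.] [454.8 191.1] [60.8 44.2] 15.6
insert_module 0.95 [227. 139. 334. 246.] [454.5 191.8] [95.8 95.3] 16.0
camera 0.81 [ 94. 124. 164. 192.] [447.3  50.3] [59.8 70. ] 40.1
insert_camera 0.9 [ 84.  88. 196. 212.] [447.3  48.1] [96.3 95.2] 81.4
loupe 0.61 [239. 316. 278. 354.] [596.2 211. ] [37.4 50.6] 82.0
insert_relay 0.8 [348. 291. 450. 356.] [581.7 335.1] [68.3 35.7] 3.3
relay 0.4 [569. 363.] [31. 24.] 89
spool 0.78 [436. 354.] [59. 52.] 88
tape 0.79 [427. 480.] [72. 71.] 89
```

```bash
python3 -c "
from bench import arm
print(arm.finish_job())"
```

```text
the job is handed in; nothing more can be done
None
```

The job is handed in at about 24 s: by the last camera measurements all four parts sit in their own recesses within about 4 mm of centre, with the tape and spool untouched, but I viewed 19 pictures against the limit of 14, and the hand-in returned no verdict.

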